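Lay an angle bracket on its back against two stop posts

ROBOT

A 7-joint arm with a two-finger parallel gripper is mounted at the origin on a cart in front of the work surface, level with it; the furniture and walls round the work are solid. World frame = base frame: x ahead of the robot, y to its left, z up, the work surface at z = 0. Lengths are in m, angles in rad, forces in N, time in s.
With the tool pointing down it reaches from about 0.4 to 0.85 m from the base axis. Payload 10.4 kg.
Tool frame: the origin (TCP) lies midway between the tips of the shut fingers; the grasp point (between the pads) lies 19 mm behind it; z points along the fingers, x is the direction in which the jaws open and shut, and the axes are right-handed (so a half turn about z gives the same grasp; the last joint's range is limited). The gripper opens to 85 mm and grips with 20 to 120 N. Pads are 22 mm wide; open, the fingers measure 114 mm over their backs; the gripper's body (76 mm by 85 mm) begins 54 mm behind the grasp point. The pads swing forward as they close: fully open they stand 13 mm farther back than shut.
Start: joints at [1.173, 0.332, -0.065, 1.46, 0.022, 1.35, -0.088], TCP at [0.229, -0.582, 0.231] pointing down, gripper open.
Joint ranges: [-2.6, 2.6], [-0.5, 2.12], [-1.47, 1.34], [0.16, 2.42], [-1.27, 4.41], [0.06, 2.06], [-2.6, 2.6]. Speed limits (rad/s): [2.22, 2.22, 2.79, 2.79, 3.14, 3.14, 3.14].

INTERFACE

Orientations are given as a unit quaternion [x, y, z, w].
In Python, from workcell import monitor, eyes, ticket, models gives the robot as it stands.
- The arm moves only by the tool servo_tool, never from a script. Its argument "motion" is a list of rows, each a list of 7 numbers: the opening, from 0 (shut) to 1 (fully open), then the shift along the tool's x, y, z in m, then the turn, a rotation vector about the tool's x, y, z in degrees. In form: [[fingers, tx, ty, tz, rx, ry, rz], ...]. A call has 1 to 20 rows; each row is the pose to reach, as a shift and turn from the pose commanded when the call began, along the tool's axes at that moment; what a row does not reach only later rows make up. A row lasts 1/8 s, in which the tool goes at most 62.5 mm and 10.7 degrees, less where a joint would pass 70% of its speed; a pose out of reach is approached as far as the arm can. A call with a gripper value outside its range is refused whole. The fingers move at their own pace and stop on an object; "grip_force" is the grip in N (left out, the last holds). Time passes only in rows, so rows that repeat a pose let the fingers close. It gives the time, the measured TCP pose, the force and the opening at its end, in the units of the state.
- monitor.get_obs(): the state, without advancing time (a new reading comes with each control period).
- eyes.camera(name): name is "side" or "top"; returns (picture, depth): 384x512x3 uint8, blue, green, red; 384x512 float32, m along the optical axis (not along the pixel's ray), 0 where there is no reading.
- eyes.camera_info(name): a dict with "intrinsics" (3x3 intrinsics, pixels), "extrinsics" (4x4, takes a point from world to camera coordinates). Camera axes: x right, y down, z forward; pixel columns grow to the right and rows downward; lengths in m; the calibration is good to about 2 mm. A picture is of the moment at which its call begins. camera_info takes no time and is no camera call.
- ticket.hand_in(): hands the job in, once; it reports no verdict.
Trained networks look in the newest picture that a camera, given by its name, has taken for a name from the list of things; names that differ only in an ending like _2 or _b are one class to them, and where a whole thing is asked for, a point or a joint stands for the part that bears it (a point fixed in the world has none). Each returns a list of dicts, best first, with "confidence" (0 to 1); they miss things now and then, are a little off and sometimes report something else, mostly with a low value. They report only what shows in the picture. A call takes as long as a camera call.
- models.boxes_of(camera, thing): "point" ([x, y, z] in m, in the coordinates of the camera as it stood for that picture, good to about 4 mm: the middle of the surface that is visible of it).
The state is a dict: "clock": time; "joint_pos": joint angles; "joint_velocities": joint speeds; "tau": joint torques, N m; "position": TCP position; "ee_rot": TCP orientation; "ft_force": force on the tool from outside, world axes, zero at the start; "torque": the same for the moment, N m; "grip_width": opening from 0.0 (shut) to 1.0 (fully open).
Only numpy, scipy, OpenCV 4.12 (cv2) and the standard library are available. Lean on these libraries where they do the work, as an engineer would, in place of code of your own. Each camera call takes 0.05 s, during which the arm holds its last target. There are 200 camera calls.

TASK

The angle bracket has to lie on its back for the next fitting. Push it, standing, along the breadboard until its foot bears squarely against both stop posts; then tip it over against the posts with the fingers, holding it back so that it comes down gently and never drops, until its upright lies flat on the board between the posts and its foot stands up against both of them. Do not grip it or lift it, and leave the screw and the hex key on the board where they are.

Things in the scene. Friction and masses are not known exactly. Their poses are not given: they have to be found in the camera images.
- bracket: Loose bare-aluminium L bracket, 0.26 to 0.34 kg, standing on its broad foot; origin on its heel: the foot's lower edge under the upright's back, mid-width. Standing, z is up and x points out of the back, the way to tip it. Foot: x -76..0, y -42..42, z 0..12 mm. Upright: x -10..0, y -15..15, z 12..130 mm, with an 8 mm wide slot (z 42..110). Lying, x points down and z along the board's x.
- upright_top (a point): Middle of the upright's top edge on its inner face, the face over the foot (bracket x -10, z 130 mm). The foot's ears stand out 27 mm on each side of the upright and meet the stop posts; the upright passes between the posts.
- foot_edge (a point): Middle of the upper edge of the foot's free end (bracket x -76, z 12 mm). The open corner between foot and upright has room for spread fingers: the outside of one can push the upright, of the other hold the foot back. Tipped some 50 degrees the bracket balances; beyond that it falls over by itself unless held back.
- breadboard: Fixed dark optical breadboard, 225 (x) x 125 (y) x 12 mm, with a grid of small holes. Origin: centre of its underside; upper face at z 12 mm. x runs lengthwise from the bracket towards and past the stops, to the robot's right. Two steel stop posts, 10 mm thick, 24 mm high above the board, stand at x 0, y +25 and -25 mm (40 mm clear between them).
- stops (a point): Point on the board's upper face midway between the posts, in the plane touching both on the bracket's side (board x -5 mm); axes as the board's. The standing bracket's heel face comes up to this plane; when it lies down, its foot's inner face does, and its origin is 12 mm short of it.
- bolt_2: Socket screw standing on its head on the board beyond the posts, near the edge by the robot, 12 mm thick, 43 mm high; origin at the centre of its underside. Leave it alone.
- hex_key_4: Thin steel hex key, 24 x 87 x 4 mm, lying on the board beyond the posts, along the edge away from the robot; origin underneath its middle. Leave it alone.

How it is judged:
On the way:
1. the bracket, still standing, bears with its heel against both stop posts (within 3 mm) and square to them (x of bracket in the frame of stops above -0.003 m and angle between bracket's own z axis and vertical below 0.12 rad and angle between the y axis of bracket and the y axis of breadboard, either way round below 0.07 rad), for 0.2 s.
At the end, for the whole second after the job is handed in: the bracket lies flat on its back on the board (within 5 degrees), its upright between the stop posts, its foot standing up against both of them (within 4 mm) and square to them (within 4 degrees), at rest (angle between bracket's own x axis and vertical above 3.05 rad and angle between the y axis of bracket and the y axis of breadboard, either way round below 0.07 rad and x of bracket in the frame of stops between -0.016 and -0.008 m and y of bracket in the frame of stops between -0.012 and 0.012 m and height (world z) of bracket below 0.015 m and linear speed of bracket below 0.01 m/s); the robot touches nothing.
It fails at once if the bracket drops or is thrown over: it turns faster than 3 rad/s (angular speed of bracket above 3 rad/s).
It fails at once if the bracket is lifted: its heel rises more than 12 mm off the board (height (world z) of bracket above 0.024 m).
It fails at once if the bracket is gripped or rammed: the fingers press on it with more than 40 N in all (contact force between the fingers and bracket above 40 N).
It fails at once if the standing socket screw is moved more than 15 mm (distance of bolt_2 from where it was at the start of the episode above 0.015 m).
It fails at once if the hex key is moved more than 15 mm (distance of hex_key_4 from where it was at the start of the episode above 0.015 m).
It also fails if it takes over 58 s, if anything falls off the work surface, if the arm or the gripper's body presses on something with over 40 N, if the wrist force passes 120 N, or if a joint passes its speed limit or range.

## Working session

There is one attempt and no reset: what is moved stays moved. The work goes in short steps, Python scripts to look and compute and a tool call to move; the robot and the scene stay as the last step left them, time stands still between calls to the robot, and variables do not carry over. Pictures are saved under pics/ and viewed, about 8 in all and at most 12, crops included, and the job is handed in when it is done.

Besides the shell and the picture viewer there is one more tool, called after "Call:" as name(argument=value, ...) on one line, values as JSON. servo_tool: Moves the arm, as the interface text tells. Its arguments: {"type":"object","properties":{"motion":{"type":"array"},"grip_force":{"type":"number"}},"required":["motion"]}

```bash
mkdir -p pics
cat > h.py <<'E'
import numpy as np, cv2
from workcell import monitor, eyes, ticket, models
def world(cam, p):
    T=np.linalg.inv(eyes.camera_info(cam)["extrinsics"]); return (T@np.r_[p,1])[:3]
def cloud(cam, d):
    K=np.array(eyes.camera_info(cam)["intrinsics"]); v,u=np.indices(d.shape)
    P=np.stack([(u-K[0,2])*d/K[0,0],(v-K[1,2])*d/K[1,1],d,np.ones_like(d)],-1)
    W=(P@np.linalg.inv(eyes.camera_info(cam)["extrinsics"]).T)[...,:3]; W[d==0]=np.nan; return W
E
python3 - <<'E'
from h import *
np.set_printoptions(precision=4,suppress=True)
for c in("side","top"):
    im,d=eyes.camera(c); cv2.imwrite(f"pics/{c}0.png",im); np.save(f"pics/{c}0.npy",cloud(c,d))
    for n in("bracket","upright_top","foot_edge","breadboard","stops","bolt_2","hex_key_4"):
        for r in models.boxes_of(c,n)[:2]: print(c,n,round(r["confidence"],2),world(c,r["point"]))
    print(np.linalg.inv(eyes.camera_info(c)["extrinsics"]))
o=monitor.get_obs(); print(o["clock"],o["position"],o["ee_rot"],o["ft_force"],o["grip_width"])
a=[cv2.imread(f"pics/{c}0.png") for c in("side","top")]
cv2.imwrite("pics/both0.png",cv2.resize(np.vstack(a),None,fx=.78,fy=.78))
E
```

```text
side bracket 0.8 [ 0.4135 -0.2907  0.0236]
side upright_top 0.63 [ 0.4127 -0.2886  0.0197]
side foot_edge 0.95 [ 0.4116 -0.2905  0.0282]
side breadboard 0.76 [ 0.3906 -0.3292  0.0117]
side stops 0.62 [ 0.3897 -0.3294  0.0149]
side bolt_2 0.44 [ 0.3585 -0.4058  0.0325]
[[-0.9882 -0.0853  0.1275  0.2886]
 [-0.1528  0.6212 -0.7686  0.3959]
 [-0.0136 -0.779  -0.6269  0.6491]
 [ 0.      0.      0.      1.    ]]
top bracket 0.83 [ 0.412  -0.2779  0.0254]
top upright_top 0.56 [ 0.4157 -0.279   0.0219]
top foot_edge 0.94 [ 0.4126 -0.2759  0.0226]
top breadboard 0.76 [ 0.4011 -0.3572  0.0108]
top stops 0.68 [ 0.3985 -0.3587  0.0121]
[[-0.0399 -0.9772  0.2086  0.234 ]
 [-0.9992  0.0376 -0.015  -0.2348]
 [ 0.0068 -0.209  -0.9779  0.9578]
 [ 0.      0.      0.      1.    ]]
0.8 [ 0.2288 -0.5816  0.2313] [ 0.8265 -0.563   0.      0.    ] [-1.007  -0.5658  0.1766] 1.0003801024137147
```

View pics/side0.png

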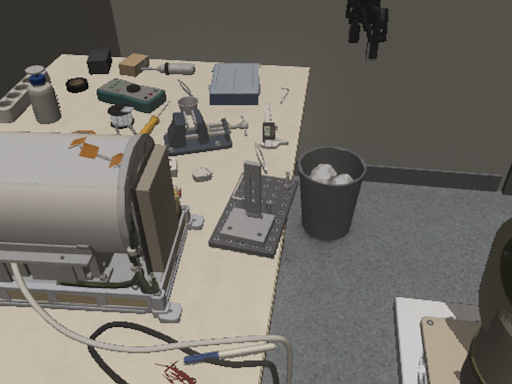

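View pics/top0.png

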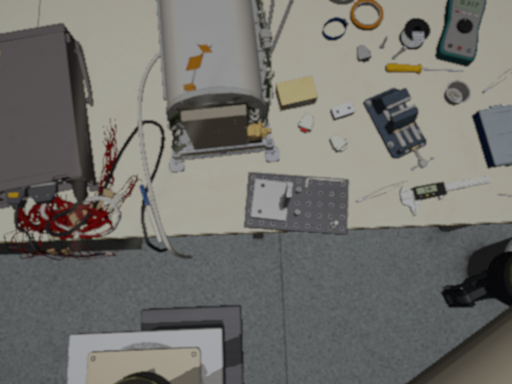

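The side view shows the bracket at about (250,205), standing on the board, with the posts and screw behind it (about (290,178)). In the top view the board spans about (246..349, 173..233), with the foot at (270,199). Next I'll fit the geometry from depth.

Run:
```python
from h import *
np.set_printoptions(precision=4,suppress=True)
t=cv2.imread("pics/top0.png"); W=np.load("pics/top0.npy")
s=cv2.imread("pics/side0.png"); S=np.load("pics/side0.npy")
def rep(n,W,sel):
    P=W[sel]; 
    if len(P)<5: print(n,len(P)); return
    r=cv2.minAreaRect((P[:,:2]*1000).astype(np.float32)); print(n,len(P),"z",np.median(P[:,2]),"c",r[0],"size",r[1],"ang",r[2],"min",P.min(0),"max",P.max(0))
for n,I,Wc,roi in(("top",t,W,(160,245,235,360)),("side",s,S,(155,260,205,305))):
    m=np.zeros(I.shape[:2],bool); m[roi[0]:roi[1],roi[2]:roi[3]]=1
    z=Wc[...,2]; g=I.max(2)
    inb=(Wc[...,0]>.3)&(Wc[...,0]<.48)&(Wc[...,1]>-.5)&(Wc[...,1]<-.2)
    m&=inb
    rep(n+" board",Wc,m&(z>.005)&(z<.05)&(g<110))
    rep(n+" foot",Wc,m&(z>.019)&(z<.029)&(g>110)&(Wc[...,1]>-.33))
    rep(n+" upright",Wc,m&(z>.06)&(z<.16))
    rep(n+" toph",Wc,m&(z>.125)&(z<.16))
    rep(n+" post/screw",Wc,m&(z>.03)&(z<.06)&(Wc[...,1]<-.32))
a=cv2.resize(t[160:245,235:360],None,fx=6,fy=6,interpolation=cv2.INTER_CUBIC)[:, :750]
b=cv2.resize(s[150:260,205:305],None,fx=5,fy=5,interpolation=cv2.INTER_CUBIC)
cv2.imwrite("pics/c1.png",a);cv2.imwrite("pics/c2.png",b)
```

```text
top board 3993 z 0.013010509012744143 c (409.21649169921875, -333.7952880859375) size (225.187744140625, 124.23939514160156) ang 83.35308837890625 min [ 0.3358 -0.4485  0.0051] max [ 0.48   -0.2154  0.0481]
top foot 1138 z 0.024918428039028107 c (416.96905517578125, -274.7742004394531) size (75.87753295898438, 84.50005340576172) ang 80.79241943359375 min [ 0.3698 -0.3129  0.0203] max [ 0.4636 -0.2315  0.029 ]
top upright 142 z 0.14142115522997584 c (411.3503723144531, -306.9645690917969) size (9.912705421447754, 30.499073028564453) ang 80.92268371582031 min [ 0.3957 -0.3129  0.0668] max [ 0.4261 -0.3001  0.1456]
top toph 96 z 0.14274905486133366 c (411.3442077636719, -306.9916076660156) size (9.865270614624023, 30.482498168945312) ang 81.08440399169922 min [ 0.3957 -0.3129  0.1263] max [ 0.4261 -0.3001  0.1456]
top post/screw 56 z 0.03751712083436226 c (383.07928466796875, -357.7196960449219) size (112.88201141357422, 46.00348663330078) ang 42.8104133605957 min [ 0.3525 -0.4109  0.0306] max [ 0.4386 -0.3263  0.058 ]
side board 2962 z 0.012774817840028319 c (407.13525390625, -353.4328
[... 266 characters left out ...]
80.91998291015625 min [ 0.3703 -0.3179  0.0199] max [ 0.4633 -0.2287  0.0289]
side upright 581 z 0.10916181518715184 c (412.2089538574219, -306.16400146484375) size (13.913475036621094, 30.807231903076172) ang 80.74772644042969 min [ 0.3969 -0.3148  0.0601] max [ 0.4279 -0.2974  0.1437]
side toph 196 z 0.13693646658653125 c (412.2950744628906, -306.17236328125) size (13.90334701538086, 30.62803077697754) ang 80.69083404541016 min [ 0.3969 -0.3148  0.1251] max [ 0.4279 -0.2977  0.1437]
side post/screw 86 z 0.03664278744610672 c (384.5731201171875, -357.00018310546875) size (114.12257385253906, 45.76227569580078) ang 42.95662307739258 min [ 0.3542 -0.4118  0.0301] max [ 0.4398 -0.3247  0.0562]
```

View pics/c1.png

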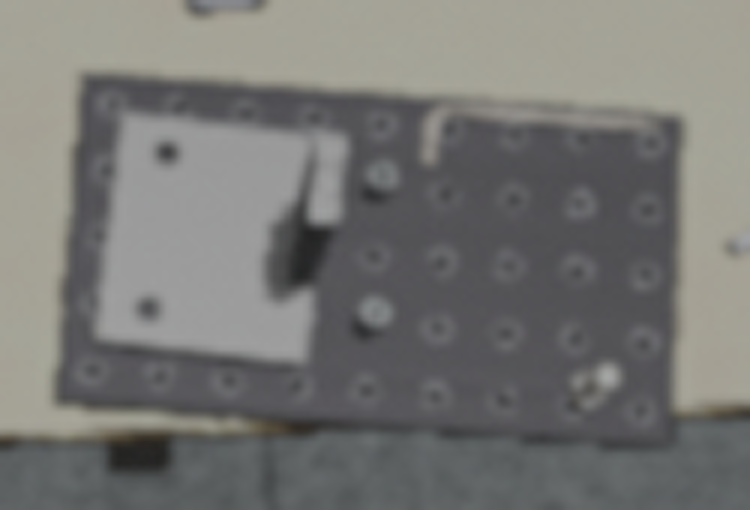

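View pics/c2.png

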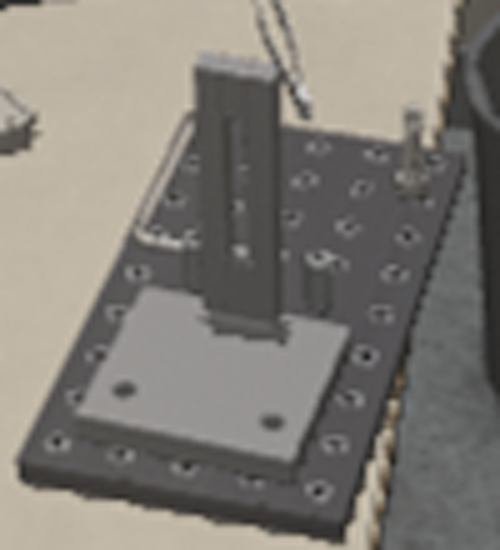

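Run:
```python
from h import *
np.set_printoptions(precision=4,suppress=True)
ang=np.deg2rad(83.35-180); bx=np.r_[np.cos(ang),np.sin(ang)]; by=np.r_[-bx[1],bx[0]]
O=np.r_[.4092,-.3338]
for c in("top","side"):
    W=np.load(f"pics/{c}0.npy"); z=W[...,2]; u=(W[...,:2]-O)@bx; v=(W[...,:2]-O)@by
    for s in(1,-1):
        m=(z>.0335)&(z<.041)&(abs(v-s*.025)<.012)&(abs(u)<.02)
        print(c,s,m.sum(),"u",u[m].min(),u[m].max(),"v",v[m].min(),v[m].max())
    for y0 in np.arange(-.5,0,.05):
        m=(z>.03)&(W[...,0]>.46)&(W[...,0]<.8)&(W[...,1]>y0)&(W[...,1]<y0+.05)
        if m.any(): i=np.argmin(W[m][:,0]); print(c,"obst",W[m][i],"maxz",z[m].max())
    m=(z>.03)&(W[...,0]>.3)&(W[...,0]<.48)&(W[...,1]>-.22)&(W[...,1]<.1); 
    if m.any(): print("left obst",W[m].min(0),W[m].max(0))
```

```text
top 1 15 u -0.003747374818241931 0.0027641549437582486 v 0.02111713506238599 0.02939023703307567
top -1 17 u -0.003244651077326148 0.003539643952215055 v -0.02909232113406216 -0.020476654762045302
top obst [ 0.6379 -0.3523  0.0305] maxz 0.04032672671569737
top obst [ 0.6297 -0.3105  0.0361] maxz 0.04059258427638701
top obst [ 0.5294 -0.2786  0.0436] maxz 0.22070036136774895
top obst [ 0.5307 -0.2042  0.0413] maxz 0.25525622377994284
top obst [ 0.5275 -0.1511  0.0359] maxz 0.26387905085319363
top obst [ 0.5232 -0.1013  0.0411] maxz 0.261408638911393
top obst [ 0.5148 -0.0711  0.0429] maxz 0.23494938627885897
top obst [ 0.6591 -0.0003  0.055 ] maxz 0.11653568473290077
left obst [0.4182 0.0683 0.0301] [0.4348 0.0989 0.0331]
side 1 11 u -0.007668738982612766 0.0009423161765713847 v 0.023917289426683485 0.030449504847403507
side -1 18 u -0.005655033381185025 0.0031769138981234714 v -0.02801466546319768 -0.01961827684844116
side obst [ 0.5308 -0.2769  0.0445] maxz 0.21446550963418193
side obst [ 0.5319 -0.204   0.041 ] maxz 0.25354014583234646
side obst [ 0.5283 -0.1507  0.0458] maxz 0.262073377476925
side obst [ 0.5243 -0.1025  0.0431] maxz 0.2607725582267144
side obst [ 0.5158 -0.0708  0.0455] maxz 0.2358020178009136
side obst [ 0.6643 -0.0003  0.0548] maxz 0.11514288722540666
```

```bash
cat >> h.py <<'E'
from scipy.spatial.transform import Rotation as Ro, Slerp
ang=np.deg2rad(83.35-180); BX=np.r_[np.cos(ang),np.sin(ang),0]; BY=np.r_[-BX[1],BX[0],0]; BZ=np.r_[0,0,1.]
S0=np.r_[.4098,-.3288,0]
def rot(al):  # al deg: tool body leaning to board -x
    a=np.deg2rad(al); x=np.cos(a)*BX+np.sin(a)*BZ; z=np.sin(a)*BX-np.cos(a)*BZ
    return Ro.from_matrix(np.stack([x,np.cross(z,x),z],1))
def tcp(g,side,X,Z,al,Y=0):  # mm; outer corner of right(+1)/left(-1) tip at X,Z
    R=rot(al); W=85*g+29; d=13*g**1.4
    c=(S0+(BX*X+BY*Y+BZ*Z)/1000)
    return c-R.apply(np.r_[side*W/2,0,-d])/1000, R
def plan(wps, cur=None):
    """wps: list of (g,(p,R),nrows). prints rows from current pose"""
    o=monitor.get_obs(); p0,R0=(np.array(o["position"]),Ro.from_quat(o["ee_rot"])) if cur is None else cur
    p,R=p0,R0; out=[]
    for g,(q,Q),n in wps:
        for k in range(1,n+1):
            f=k/n; pp=p+(q-p)*f; RR=Slerp([0,1],Ro.concatenate([R,Q]))(f)
            t=R0.inv().apply(pp-p0); r=np.rad2deg((R0.inv()*RR).as_rotvec())
            out.append([round(g,3)]+[round(float(x),4) for x in t]+[round(float(x),1) for x in r])
        p,R=q,Q
    print(len(out)); print(str(out).replace(" ",""))
def where(g=0):
    o=monitor.get_obs(); p=np.array(o["position"]); R=Ro.from_quat(o["ee_rot"]); g=o["grip_width"]; W=85*g+29; d=13*g**1.4
    for s in(1,-1):
        c=(p-S0+R.apply(np.r_[s*W/2,0,-d])/1000)*1000; print("R" if s>0 else "L","tip X %.1f Y %.1f Z %.1f"%(c@BX,c@BY,c[2]))
    z=R.apply([0,0,1]); print("al %.1f"%np.rad2deg(np.arctan2(z@BX,-z[2])),"t",o["clock"],"g",round(g,3),"F board",*[round(float(np.dot(o["ft_force"],b)),2) for b in(BX,BY,BZ)])
E
python3 - <<'E'
from h import *
where()
a=tcp(0,1,-42,180,0); b=tcp(0,1,-42,130,30); c=tcp(0,1,-42,49,30)
o=monitor.get_obs(); up=(np.array(o["position"])+[0,0,.02],Ro.from_quat(o["ee_rot"]))
plan([(0,up,1),(0,a,10),(0,b,4),(0,c,5)])
E
```

```text
R tip X 322.4 Y -123.6 Z 244.3
L tip X 221.8 Y -177.4 Z 244.3
al 0.0 t 0.8 g 1.0 F board 0.68 -0.93 0.18
20
[[0,0.0,-0.0,-0.02,0.0,0.0,0.0],[0,-0.0219,-0.0288,-0.0129,-0.0,-0.0,2.8],[0,-0.0438,-0.0575,-0.0057,-0.0,-0.0,5.6],[0,-0.0657,-0.0863,0.0014,-0.0,-0.0,8.4],[0,-0.0875,-0.115,0.0085,-0.0,-0.0,11.2],[0,-0.1094,-0.1438,0.0157,-0.0,-0.0,14.1],[0,-0.1313,-0.1726,0.0228,-0.0,-0.0,16.9],[0,-0.1532,-0.2013,0.0299,-0.0,-0.0,19.7],[0,-0.1751,-0.2301,0.0371,-0.0,-0.0,22.5],[0,-0.197,-0.2588,0.0442,-0.0,-0.0,25.3],[0,-0.2189,-0.2876,0.0513,-0.0,-0.0,28.1],[0,-0.2184,-0.2874,0.0656,-1.8,7.3,28.1],[0,-0.218,-0.2871,0.0799,-3.7,14.7,28.0],[0,-0.2176,-0.2869,0.0943,-5.5,22.0,27.8],[0,-0.2171,-0.2867,0.1086,-7.4,29.4,27.5],[0,-0.2171,-0.2867,0.1248,-7.4,29.4,27.5],[0,-0.2171,-0.2867,0.141,-7.4,29.4,27.5],[0,-0.2172,-0.2867,0.1572,-7.4,29.4,27.5],[0,-0.2172,-0.2867,0.1734,-7.4,29.4,27.5],[0,-0.2172,-0.2867,0.1896,-7.4,29.4,27.5]]
```

Call:
servo_tool(motion=[[0,0,0,-0.02,0,0,0],[0,-0.022,-0.029,-0.013,0,0,2.8],[0,-0.044,-0.0575,-0.006,0,0,5.6],[0,-0.066,-0.086,0.001,0,0,8.4],[0,-0.0875,-0.115,0.0085,0,0,11.2],[0,-0.109,-0.144,0.0155,0,0,14.1],[0,-0.131,-0.1725,0.023,0,0,16.9],[0,-0.153,-0.201,0.03,0,0,19.7],[0,-0.175,-0.23,0.037,0,0,22.5],[0,-0.197,-0.259,0.044,0,0,25.3],[0,-0.219,-0.2875,0.051,0,0,28.1],[0,-0.2185,-0.2875,0.0655,-1.8,7.3,28.1],[0,-0.218,-0.287,0.08,-3.7,14.7,28],[0,-0.2175,-0.287,0.094,-5.5,22,27.8],[0,-0.217,-0.2865,0.1085,-7.4,29.4,27.5],[0,-0.217,-0.2865,0.1085,-7.4,29.4,27.5]])

```text
clock: 2.8
position: [0.4158, -0.2726, 0.1212]
ee_rot: [-0.644, 0.72, -0.171, -0.194]
ft_force: [0.6, 0.8, 0.6]
grip_width: 0.001
```

Run:
```python
from h import *
where()
b=tcp(0,1,-42,49,30); c=tcp(0,1,-27,49,30); d=tcp(0,1,-14,49,30); e=tcp(0,1,-8.5,49,30)
plan([(0,b,6),(0,c,3),(0,d,9),(0,d,1)])
im,_=eyes.camera("side"); cv2.imwrite("pics/s1.png",cv2.resize(im[60:300,130:400],None,fx=2.5,fy=2.5))
```

```text
R tip X -43.9 Y -0.5 Z 128.5
L tip X -69.1 Y -0.6 Z 114.0
al 30.0 t 2.8 g 0.001 F board -0.83 0.47 0.63
19
[[0,-0.0063,-0.0001,0.0116,0.0,0.0,0.1],[0,-0.0127,-0.0003,0.0233,0.0,0.0,0.1],[0,-0.019,-0.0004,0.0349,0.0,0.0,0.2],[0,-0.0254,-0.0006,0.0465,0.1,0.0,0.2],[0,-0.0317,-0.0007,0.0582,0.1,0.0,0.3],[0,-0.038,-0.0008,0.0698,0.1,0.0,0.3],[0,-0.0337,-0.0008,0.0723,0.1,0.0,0.3],[0,-0.0294,-0.0008,0.0748,0.1,0.0,0.3],[0,-0.025,-0.0008,0.0773,0.1,0.0,0.3],[0,-0.0238,-0.0008,0.078,0.1,0.0,0.3],[0,-0.0225,-0.0008,0.0788,0.1,0.0,0.3],[0,-0.0213,-0.0008,0.0795,0.1,0.0,0.3],[0,-0.02,-0.0008,0.0802,0.1,0.0,0.3],[0,-0.0188,-0.0008,0.0809,0.1,0.0,0.3],[0,-0.0175,-0.0008,0.0816,0.1,0.0,0.3],[0,-0.0163,-0.0007,0.0824,0.1,0.0,0.3],[0,-0.015,-0.0007,0.0831,0.1,0.0,0.3],[0,-0.0138,-0.0007,0.0838,0.1,0.0,0.3],[0,-0.0138,-0.0007,0.0838,0.1,0.0,0.3]]
```

View pics/s1.png

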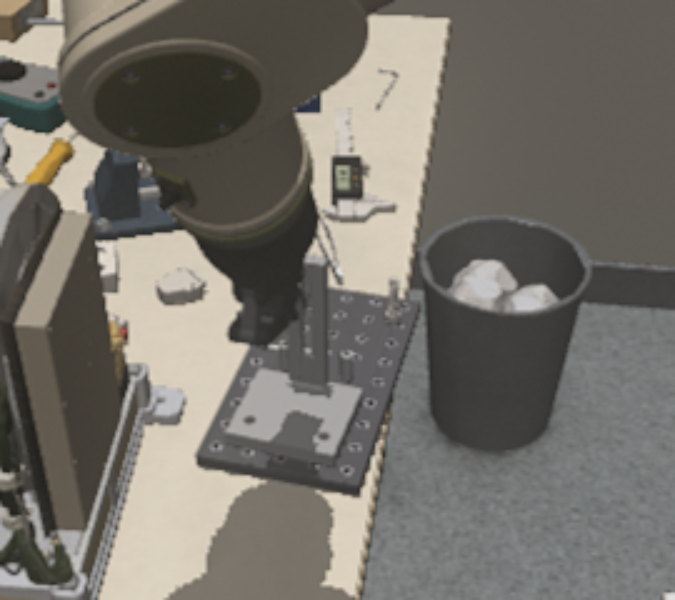

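The gripper, at about (265,320), hangs shut over the foot on the near side of the upright (310,320), and nothing has been disturbed. Next is lowering and pushing.

Call:
servo_tool(motion=[[0,-0.0065,0,0.0115,0,0,0],[0,-0.0125,0,0.0235,0,0,0.1],[0,-0.019,0,0.035,0,0,0.2],[0,-0.0255,-0.0005,0.0465,0.1,0,0.2],[0,-0.0315,-0.0005,0.058,0.1,0,0.3],[0,-0.038,-0.001,0.07,0.1,0,0.3],[0,-0.0335,-0.001,0.0725,0.1,0,0.3],[0,-0.0295,-0.001,0.075,0.1,0,0.3],[0,-0.025,-0.001,0.0773,0.1,0,0.3],[0,-0.0238,-0.001,0.078,0.1,0,0.3],[0,-0.0225,-0.001,0.0788,0.1,0,0.3],[0,-0.0213,-0.001,0.0795,0.1,0,0.3],[0,-0.02,-0.001,0.0802,0.1,0,0.3],[0,-0.0188,-0.001,0.0809,0.1,0,0.3],[0,-0.0175,-0.001,0.0816,0.1,0,0.3],[0,-0.0163,-0.001,0.0824,0.1,0,0.3],[0,-0.015,-0.001,0.0831,0.1,0,0.3],[0,-0.0138,-0.001,0.0838,0.1,0,0.3],[0,-0.0138,-0.001,0.0838,0.1,0,0.3]])

```text
clock: 5.22
position: [0.4134, -0.3049, 0.0433]
ee_rot: [-0.64, 0.723, -0.173, -0.193]
ft_force: [-0.3, 2.5, 1.3]
grip_width: -0.001
```

```bash
cat >> h.py <<'E'
def look(tag):
    im,d=eyes.camera("top"); W=cloud("top",d); z=W[...,2]; B=(W-S0)*1000; u=B@BX; v=B@BY
    m=(z>.02)&(z<.028)&(im.max(2)>100)&(abs(v)<55)&(u>-130)&(u<3)
    if m.sum()>20: print("foot u %.1f..%.1f v %.1f..%.1f n %d"%(u[m].min(),u[m].max(),v[m].min(),v[m].max(),m.sum()))
    for c in("top","side"):
        if c=="side": im,d=eyes.camera(c)
        cv2.imwrite(f"pics/{c}_{tag}.png",im)
        for n in("upright_top","foot_edge","bracket"):
            for r in models.boxes_of(c,n)[:1]:
                q=(world(c,r["point"])-S0)*1000; print(c,n,round(r["confidence"],2),"X %.1f Y %.1f Z %.1f"%(q@BX,q@BY,q[2]))
E
python3 - <<'E'
from h import *
where(); look("p1")
e=tcp(0,1,-8.5,49,30); plan([(0,e,6)])
E
```

```text
R tip X -11.7 Y 0.7 Z 50.6
L tip X -36.7 Y 0.9 Z 36.1
al 30.0 t 5.225 g -0.001 F board -2.41 -0.57 1.3
foot u -38.6..-14.5 v -42.7..41.1 n 83
top upright_top 0.61 X -32.2 Y -19.8 Z 37.2
top foot_edge 0.72 X -32.3 Y -14.8 Z 37.8
top bracket 0.93 X -36.7 Y -18.1 Z 36.2
side upright_top 0.6 X -55.9 Y -17.4 Z 33.5
side foot_edge 0.58 X -56.5 Y -20.1 Z 40.8
side bracket 0.86 X -58.9 Y -15.2 Z 38.6
6
[[0,0.0003,0.0001,0.0005,-0.0,-0.0,-0.1],[0,0.0007,0.0003,0.001,-0.0,-0.0,-0.1],[0,0.001,0.0004,0.0015,-0.0,-0.0,-0.2],[0,0.0014,0.0006,0.0021,-0.0,-0.0,-0.2],[0,0.0017,0.0007,0.0026,-0.1,-0.0,-0.3],[0,0.0021,0.0009,0.0031,-0.1,-0.0,-0.3]]h.py:33: ComplexWarning: Casting complex values to real discards the imaginary part
  c=(p-S0+R.apply(np.r_[s*W/2,0,-d])/1000)*1000; print("R" if s>0 else "L","tip X %.1f Y %.1f Z %.1f"%(c@BX,c@BY,c[2]))
```

Call:
servo_tool(motion=[[0,0.0004,0,0.0003,0,0,0],[0,0.0009,0,0.0005,0,0,0],[0,0.0013,0,0.0008,0,0,0],[0,0.0017,0,0.001,0,0,0],[0,0.0022,0,0.0013,0,0,0],[0,0.0026,0,0.0015,0,0,0],[0,0.0026,0,0.0015,0,0,0],[0,0.0026,0,0.0015,0,0,0]])

```text
clock: 6.62
position: [0.4131, -0.3077, 0.0433]
ee_rot: [-0.64, 0.723, -0.173, -0.193]
ft_force: [-0.3, 1.2, 1.1]
grip_width: 0.0
```

```bash
python3 - <<'E' 2>/dev/null
from h import *
where()
im,d=eyes.camera("side"); W=cloud("side",d); B=(W-S0)*1000; u=B@BX; v=B@BY; z=B[...,2]
for a,b in((135,143),(120,135),(105,120),(90,105),(75,90),(60,75)):
    m=(z>a)&(z<b)&(abs(v)<20)&(u>-30)&(u<30)
    if m.any(): print(a,b,m.sum(),np.percentile(u[m],[5,50,95]).round(1),np.percentile(v[m],[2,98]).round(1))
m=(z>19)&(z<40)&(abs(v)<55)&(u>-100)&(u<3)&(im.max(2)>100); 
for k in range(-95,0,10):
    q=m&(u>k)&(u<k+10)
    if q.sum()>3: print("foot",k,np.median(z[q]).round(1),np.percentile(v[q],[1,99]).round(1),q.sum())
cv2.imwrite("pics/s2.png",cv2.resize(im[100:270,180:320],None,fx=4,fy=3.5))
E
```

```text
R tip X -8.8 Y 0.7 Z 50.6
L tip X -33.9 Y 0.9 Z 36.1
al 30.0 t 6.625 g 0.0 F board -1.18 -0.46 1.06
135 143 22 [13.8 18.2 23.6] [-16.7  -4.5]
120 135 49 [10.1 13.4 19.8] [-16.6  -7.9]
105 120 43 [ 5.1  9.  17.1] [-16.5  -8.6]
90 105 24 [-0.8  4.5 10.5] [-16.3 -11.8]
75 90 32 [-5.4 -2.3  5.3] [-16.   -8.4]
60 75 57 [-26.6  -8.1  -2.1] [-16.   -5.9]
foot -95 38.9 [ 4.1 43.8] 11
foot -65 38.8 [-39.   41.2] 11
foot -55 36.9 [-40.8  43.5] 37
foot -45 32.7 [-41.   42.3] 35
foot -35 29.6 [-41.5  41.6] 38
foot -25 26.4 [-41.2  26. ] 37
foot -15 22.9 [-34.4 -11.2] 6
foot -5 35.9 [-28.1 -21.2] 7
```

View pics/s2.png

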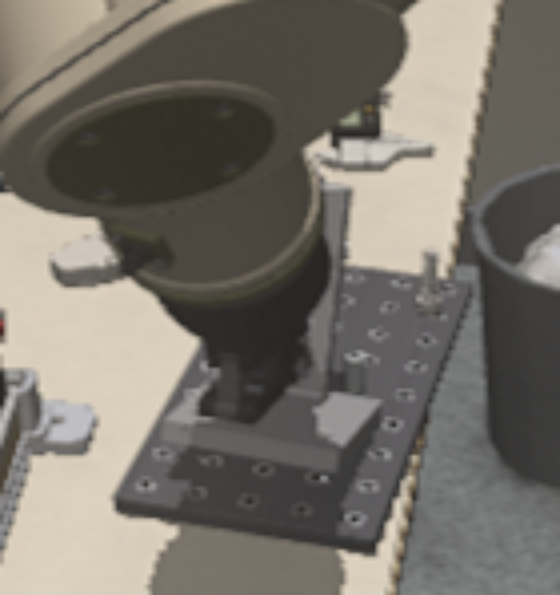

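Plane fits to the side depth show the bracket tipped about 18° with its heel still near X = -15 mm. The friction is high, so pushing on the upright tips the bracket instead of sliding it. I'll let it back down gently and push on the foot's end face instead.

```bash
python3 - <<'E' 2>/dev/null
from h import *
plan([(0,tcp(0,1,-31,50.6,30),11),(0,tcp(0,1,-45,60,30),1),(0,tcp(0,1,-112,105,0),4),(0,tcp(0,1,-112,17,0),4)])
E
```

```text
20
[[0,-0.0017,0.0001,-0.001,-0.0,-0.0,-0.0],[0,-0.0035,0.0002,-0.002,-0.0,-0.0,-0.1],[0,-0.0052,0.0002,-0.003,-0.0,-0.0,-0.1],[0,-0.007,0.0003,-0.004,-0.0,-0.0,-0.1],[0,-0.0087,0.0004,-0.0051,-0.0,-0.0,-0.1],[0,-0.0105,0.0005,-0.0061,-0.0,-0.0,-0.2],[0,-0.0122,0.0006,-0.0071,-0.0,-0.0,-0.2],[0,-0.014,0.0007,-0.0081,-0.0,-0.0,-0.2],[0,-0.0157,0.0007,-0.0091,-0.0,-0.0,-0.3],[0,-0.0175,0.0008,-0.0101,-0.1,-0.0,-0.3],[0,-0.0192,0.0009,-0.0111,-0.1,-0.0,-0.3],[0,-0.0266,0.0009,-0.0263,-0.1,-0.0,-0.3],[0,-0.035,0.0009,-0.0462,-0.1,-7.5,-0.3],[0,-0.0434,0.001,-0.0661,-0.1,-15.0,-0.3],[0,-0.0518,0.001,-0.0861,-0.1,-22.5,-0.3],[0,-0.0602,0.001,-0.106,-0.1,-30.0,-0.3],[0,-0.0712,0.0011,-0.0869,-0.1,-30.0,-0.3],[0,-0.0822,0.0012,-0.0679,-0.1,-30.0,-0.3],[0,-0.0932,0.0013,-0.0488,-0.1,-30.0,-0.3],[0,-0.1042,0.0013,-0.0298,-0.1,-30.0,-0.3]]
```

Call:
servo_tool(motion=[[0,-0.0017,0,-0.001,0,0,0],[0,-0.0035,0,-0.002,0,0,0],[0,-0.0052,0,-0.003,0,0,0],[0,-0.007,0,-0.004,0,0,0],[0,-0.0087,0,-0.005,0,0,0],[0,-0.0105,0,-0.006,0,0,0],[0,-0.0122,0.0005,-0.007,0,0,-0.2],[0,-0.014,0.0005,-0.008,0,0,-0.2],[0,-0.0157,0.0005,-0.009,0,0,-0.3],[0,-0.0175,0.001,-0.01,0,0,-0.3],[0,-0.0192,0.001,-0.011,0,0,-0.3],[0,-0.0266,0.001,-0.026,0,0,-0.3],[0,-0.035,0.001,-0.046,0,-7.5,-0.3],[0,-0.0435,0.001,-0.066,0,-15,-0.3],[0,-0.052,0.001,-0.086,0,-22.5,-0.3],[0,-0.06,0.001,-0.106,0,-30,-0.3],[0,-0.071,0.001,-0.087,0,-30,-0.3],[0,-0.082,0.001,-0.068,0,-30,-0.3],[0,-0.093,0.001,-0.049,0,-30,-0.3],[0,-0.104,0.0015,-0.0298,0,-30,-0.3]])

```text
clock: 9.18
position: [0.4248, -0.2023, 0.0172]
ee_rot: [-0.666, 0.746, -0.001, 0.001]
ft_force: [0.2, -0.0, -0.7]
grip_width: -0.005
```

```bash
cat >> h.py <<'E'
def foot(c="top"):
    im,d=eyes.camera(c); W=cloud(c,d); B=(W-S0)*1000; u=B@BX; v=B@BY; z=B[...,2]
    m=(z>20)&(z<29)&(im.max(2)>100)&(abs(v)<60)&(u>-115)&(u<5)
    r=cv2.minAreaRect(np.stack([u[m],v[m]],1).astype(np.float32)); print(c,"foot",r,m.sum(),"u",u[m].min(),u[m].max(),"z",np.median(z[m]))
    k=(z>135)&(z<147)&(abs(v)<30)&(abs(u)<60); 
    if k.sum()>5: print("top u",np.percentile(u[k],[2,50,98]).round(1))
    return im
E
python3 - <<'E' 2>/dev/null
from h import *
where(); foot("top"); im=foot("side"); where()
E
```

```text
R tip X -113.1 Y 0.3 Z 17.2
L tip X -141.7 Y 0.2 Z 17.2
al 0.0 t 9.175 g -0.005 F board 0.01 0.19 -0.73
top foot ((-51.40586853027344, 0.2651176452636719), (84.70877838134766, 75.8645248413086), 88.22607421875) 962 u -90.15936155264599 -14.214262321940975 z 24.877438696233767
top u [-23.7 -18.9 -13.6]
side foot ((-51.85565948486328, 0.496002197265625), (83.73139953613281, 78.27362823486328), 88.24626159667969) 536 u -91.70554213707337 -13.523033985154033 z 24.45139689836051
R tip X -113.3 Y -1.3 Z 15.9
L tip X -142.2 Y -1.3 Z 15.9
al -0.1 t 9.275 g -0.001 F board -0.17 -1.21 0.19
```

Call:
servo_tool(motion=[[0,0.005,0,0,0,0,0],[0,0.01,0,0,0,0,0],[0,0.015,0,0,0,0,0],[0,0.02,0,0,0,0,0],[0,0.022,0,0,0,0,0],[0,0.023,0,0,0,0,0],[0,0.024,0,0,0,0,0],[0,0.025,0,0,0,0,0],[0,0.026,0,0,0,0,0],[0,0.027,0,0,0,0,0],[0,0.028,0,0,0,0,0],[0,0.029,0,0,0,0,0],[0,0.03,0,0,0,0,0],[0,0.031,0,0,0,0,0],[0,0.032,0,0,0,0,0],[0,0.033,0,0,0,0,0],[0,0.034,0,0,0,0,0]])

```text
clock: 11.4
position: [0.4204, -0.2371, 0.0171]
ee_rot: [-0.665, 0.747, -0.001, 0.001]
ft_force: [0.3, 1.1, -1.0]
grip_width: 0.002
```

```bash
python3 - <<'E' 2>/dev/null
from h import *
where(); foot("top"); foot("side"); where()
E
```

```text
R tip X -77.7 Y -0.1 Z 17.1
L tip X -106.9 Y -0.1 Z 17.1
al 0.0 t 11.4 g 0.002 F board -1.13 0.18 -0.97
top foot ((-30.308452606201172, -0.23987197875976562), (84.10424041748047, 51.69475555419922), 89.5157470703125) 476 u -56.499575064847676 -4.788978477269771 z 25.089556677935164
top u [-14.   -9.1  -3.9]
side foot ((-40.69432830810547, 1.6910247802734375), (69.70863342285156, 92.27375030517578), 6.258665084838867) 383 u -80.06906845240991 -2.221494783459384 z 24.60947489278331
R tip X -77.7 Y -0.1 Z 17.1
L tip X -106.7 Y -0.1 Z 17.1
al 0.0 t 11.5 g -0.0 F board -0.62 -0.02 1.08
```

Call:
servo_tool(motion=[[0,0.0005,0,0,0,0,0],[0,0.001,0,0,0,0,0],[0,0.0015,0,0,0,0,0],[0,0.002,0,0,0,0,0],[0,0.0025,0,0,0,0,0]])

```text
clock: 12.12
position: [0.4201, -0.2396, 0.0171]
ee_rot: [-0.665, 0.747, -0.001, 0.001]
ft_force: [0.3, 1.2, -0.8]
grip_width: 0.002
```

```bash
python3 - <<'E' 2>/dev/null
from h import *
where(); foot("top"); where()
E
```

```text
R tip X -75.2 Y -0.1 Z 17.1
L tip X -104.4 Y -0.1 Z 17.1
al 0.0 t 12.125 g 0.002 F board -1.25 0.12 -0.79
top foot ((-26.073320388793945, 0.5992164611816406), (85.29097747802734, 50.24967956542969), 87.93203735351562) 470 u -52.55334400323593 -1.6460477181836537 z 24.822031451335935
top u [-11.2  -6.7  -1.7]
R tip X -75.3 Y -0.1 Z 17.1
L tip X -104.2 Y -0.1 Z 17.1
al 0.0 t 12.175 g -0.001 F board -0.68 0.26 -0.62
```

Call:
servo_tool(motion=[[0,0.0005,0,0,0,0,0],[0,0.001,0,0,0,0,0],[0,0.0015,0,0,0,0,0],[0,0.002,0,0,0,0,0]])

```text
clock: 12.68
position: [0.4198, -0.2407, 0.017]
ee_rot: [-0.665, 0.746, -0.0, 0.001]
ft_force: [-0.7, 6.5, 1.0]
grip_width: -0.001
```

```bash
python3 - <<'E' 2>/dev/null
from h import *
where(); foot("top"); where()
E
```

```text
R tip X -74.2 Y -0.2 Z 17.0
L tip X -103.1 Y -0.2 Z 17.0
al -0.0 t 12.675 g -0.001 F board -6.35 -1.46 0.98
top foot ((-24.802818298339844, 0.12923049926757812), (83.9178466796875, 49.19589614868164), 88.68975067138672) 456 u -50.29691376511795 -0.875011521495812 z 24.85068261802148
top u [-10.6  -5.8  -1. ]
R tip X -74.3 Y -0.2 Z 17.0
L tip X -103.1 Y -0.2 Z 17.0
al -0.0 t 12.725 g -0.003 F board -6.36 -0.51 1.38
```

Call:
servo_tool(motion=[[0,0.0005,0,0,0,0,0],[0,0.001,0,0,0,0,0],[0,0.001,0,0,0,0,0],[0,0.001,0,0,0,0,0],[0,0.001,0,0,0,0,0]])

```text
clock: 13.35
position: [0.4202, -0.2427, 0.0175]
ee_rot: [-0.665, 0.747, -0.001, 0.001]
ft_force: [0.4, 2.6, 5.8]
grip_width: -0.001
```

```bash
sed -i 's/85\*g+29/85*g+25/' h.py; python3 - <<'E' 2>/dev/null
from h import *
where(); foot("top"); 
E
```

```text
R tip X -74.3 Y 0.3 Z 17.5
L tip X -99.2 Y 0.3 Z 17.5
al 0.0 t 13.35 g -0.001 F board -2.67 0.09 5.79
top foot ((-23.59781265258789, -0.081329345703125), (83.6856460571289, 47.0155143737793), 88.56787109375) 416 u -48.06262291769394 -0.8886139244143841 z 24.965698114993828
top u [-10.6  -5.8  -1. ]
```

```bash
sed -i 's/85\*g+25/85*g+24/; s/13\*g\*\*1.4/13*g**2/' h.py
cat >> h.py <<'E'
G=.447; WW=85*G+24; SS=WW*np.sin(np.pi/4); XS=-1.
def geo(th):
    t=np.deg2rad(th); C=np.r_[XS-10*np.cos(t),12+10*np.sin(t)+12*np.cos(t)]
    return C,np.r_[np.sin(t),np.cos(t)],np.r_[-np.cos(t),np.sin(t)]
def A(th,al,e=0,s=SS): # right finger at distance e off the upright
    C,u,f=geo(th); q=C+s*u+e*f; return tcp(G,1,q[0],q[1],al)
def Bp(th,al,e=0,r=SS):
    C,u,f=geo(th); q=C+r*f+e*u; return tcp(G,-1,q[0],q[1],al)
E
python3 - <<'E' 2>/dev/null
from h import *
R0=tcp(0,1,-90,17,0); R1=tcp(0,1,-100,90,0); R2=tcp(G,1,-50,110,25)
where()
plan([(0,R0,2),(0,R1,3),(G,R2,5),(G,A(0,25,20),4),(G,A(0,25,12),3),(G,A(0,25,12),2)])
E
```

```text
R tip X -74.7 Y 0.3 Z 17.5
L tip X -98.7 Y 0.3 Z 17.5
al 0.0 t 13.4 g 0.001 F board -2.8 -0.69 5.68
19
[[0,-0.0076,0.0001,0.0002,-0.1,-0.0,0.0],[0,-0.0153,0.0003,0.0005,-0.2,-0.0,0.0],[0,-0.0186,0.0002,-0.0239,-0.2,-0.0,0.0],[0,-0.0219,0.0001,-0.0482,-0.2,-0.0,0.0],[0,-0.0252,0.0,-0.0725,-0.2,-0.0,0.0],[0.447,-0.0182,0.0001,-0.0734,-0.2,5.0,0.0],[0.447,-0.0112,0.0001,-0.0743,-0.2,10.0,0.0],[0.447,-0.0042,0.0001,-0.0752,-0.2,15.0,0.0],[0.447,0.0028,0.0001,-0.0762,-0.2,20.0,0.0],[0.447,0.0098,0.0001,-0.0771,-0.2,25.0,0.0],[0.447,0.0145,0.0001,-0.0665,-0.2,25.0,0.0],[0.447,0.0193,0.0001,-0.056,-0.2,25.0,0.0],[0.447,0.024,0.0002,-0.0454,-0.2,25.0,0.0],[0.447,0.0287,0.0002,-0.0349,-0.2,25.0,0.0],[0.447,0.0314,0.0002,-0.0349,-0.2,25.0,0.0],[0.447,0.0341,0.0002,-0.0349,-0.2,25.0,0.0],[0.447,0.0367,0.0002,-0.0349,-0.2,25.0,0.0],[0.447,0.0367,0.0002,-0.0349,-0.2,25.0,0.0],[0.447,0.0367,0.0002,-0.0349,-0.2,25.0,0.0]]
```

Call:
servo_tool(motion=[[0,-0.0075,0,0,0,0,0],[0,-0.0155,0,0,0,0,0],[0,-0.0185,0,-0.024,0,0,0],[0,-0.022,0,-0.048,0,0,0],[0,-0.025,0,-0.0725,0,0,0],[0.447,-0.018,0,-0.0735,0,5,0],[0.447,-0.011,0,-0.0745,0,10,0],[0.447,-0.004,0,-0.075,0,15,0],[0.447,0.003,0,-0.076,0,20,0],[0.447,0.01,0,-0.077,0,25,0],[0.447,0.0145,0,-0.0665,0,25,0],[0.447,0.0195,0,-0.056,0,25,0],[0.447,0.024,0,-0.0455,0,25,0],[0.447,0.0285,0,-0.035,0,25,0],[0.447,0.0315,0,-0.035,0,25,0],[0.447,0.034,0,-0.035,0,25,0],[0.447,0.0365,0,-0.035,0,25,0],[0.447,0.0365,0,-0.035,0,25,0],[0.447,0.0365,0,-0.035,0,25,0]])

```text
clock: 15.78
position: [0.4156, -0.2787, 0.0523]
ee_rot: [-0.649, 0.729, -0.145, -0.161]
ft_force: [-0.5, 0.4, 0.8]
grip_width: 0.45
```

```bash
python3 - <<'E' 2>/dev/null
from h import *
where(); foot("top"); im=foot("side"); where()
t,_=eyes.camera("top")
cv2.imwrite("pics/p0.png",np.hstack([cv2.resize(im[110:260,190:310],None,fx=3.3,fy=3.3),cv2.resize(t[150:250,240:355],None,fx=3.3,fy=4.95)]))
cl=A(0,25,3); 
plan([(G,cl,3)]+[(G,A(th,25,0),3) for th in(0,5,10,15)])
E
```

```text
R tip X -23.3 Y -0.0 Z 67.9
L tip X -79.7 Y -0.0 Z 41.5
al 25.0 t 15.775 g 0.45 F board -0.35 -0.55 0.79
top foot ((-38.3163948059082, 0.33693695068359375), (84.2149658203125, 76.0876693725586), 89.4110107421875) 559 u -76.68809938550628 -0.5999365962615977 z 24.814597434358433
top u [-37.3  -6.6  -1. ]
side foot ((-39.38535690307617, 1.212677001953125), (84.69440460205078, 79.12067413330078), 89.95700073242188) 525 u -78.92737794733387 0.15844940098589158 z 24.635083858222995
top u [-13.1  -8.8  -0.9]
R tip X -23.6 Y -0.1 Z 67.6
L tip X -79.5 Y -0.1 Z 41.5
al 25.0 t 15.875 g 0.444 F board 0.48 -0.25 -0.14
15
[[0.447,0.0029,-0.0,0.0013,-0.1,-0.0,-0.0],[0.447,0.0058,-0.0,0.0026,-0.1,-0.0,-0.0],[0.447,0.0086,-0.0001,0.0038,-0.2,-0.0,-0.0],[0.447,0.0095,-0.0001,0.0043,-0.2,-0.0,-0.0],[0.447,0.0105,-0.0001,0.0047,-0.2,-0.0,-0.0],[0.447,0.0114,-0.0001,0.0051,-0.2,-0.0,-0.0],[0.447,0.0126,-0.0001,0.0055,-0.2,-0.0,-0.0],[0.447,0.0139,-0.0001,0.0058,-0.2,-0.0,-0.0],[0.447,0.0151,-0.0001,0.0061,-0.2,-0.0,-0.0],[0.447,0.0163,-0.0001,0.0066,-0.2,-0.0,-0.0],[0.447,0.0176,-0.0001,0.0071,-0.2,-0.0,-0.0],[0.447,0.0188,-0.0001,0.0076,-0.2,-0.0,-0.0],[0.447,0.0199,-0.0001,0.0082,-0.2,-0.0,-0.0],[0.447,0.0211,-0.0001,0.0088,-0.2,-0.0,-0.0],[0.447,0.0222,-0.0001,0.0094,-0.2,-0.0,-0.0]]
```

View pics/p0.png

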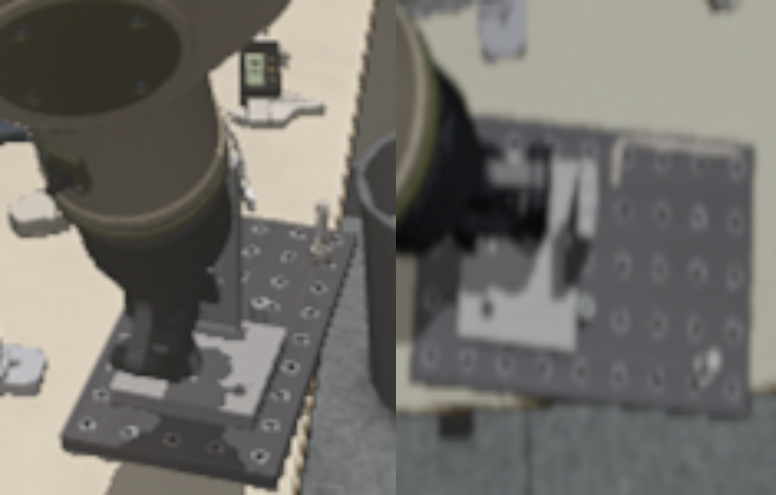

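Bracket stands square against the posts (heel ≈ -0.6 mm, yaw 0.6°), with the spread fingers over the foot at about (170,340) in the left half. The tipping starts with the first 15°.

Call:
servo_tool(motion=[[0.447,0.003,0,0.0013,0,0,0],[0.447,0.006,0,0.0026,0,0,0],[0.447,0.0085,0,0.0038,0,0,0],[0.447,0.0095,0,0.0043,0,0,0],[0.447,0.0105,0,0.0047,0,0,0],[0.447,0.0114,0,0.0051,0,0,0],[0.447,0.0126,0,0.0055,0,0,0],[0.447,0.0139,0,0.0058,0,0,0],[0.447,0.0151,0,0.0061,0,0,0],[0.447,0.0163,0,0.0066,0,0,0],[0.447,0.0176,0,0.0071,0,0,0],[0.447,0.0188,0,0.0076,0,0,0],[0.447,0.02,0,0.0082,0,0,0],[0.447,0.0211,0,0.0088,0,0,0],[0.447,0.0222,0,0.0094,0,0,0],[0.447,0.0222,0,0.0094,0,0,0]])

```text
clock: 17.92
position: [0.4128, -0.3029, 0.0531]
ee_rot: [-0.649, 0.729, -0.145, -0.161]
ft_force: [-0.1, 1.0, 1.8]
grip_width: 0.448
```

```bash
cat >> h.py <<'E'
def tilt(c="side"):
    im,d=eyes.camera(c); W=cloud(c,d); B=(W-S0)*1000; u=B@BX; v=B@BY; z=B[...,2]
    g=im.max(2).astype(int); 
    def fit(m,n,x,y):
        if m.sum()<15: print(n,m.sum()); return
        x=x[m];y=y[m]; k=np.ones(len(x),bool)
        for _ in range(6):
            p=np.polyfit(x[k],y[k],1); r=abs(y-np.polyval(p,x)); k=r<max(2.5,np.percentile(r,60))
        print(c,n,k.sum(),"slope deg %.1f"%np.rad2deg(np.arctan(p[0])),"at0 %.1f"%p[1],"range",x[k].min().round(1),x[k].max().round(1))
    earv=(abs(v)>22)&(abs(v)<42)
    fit(earv&(g>100)&(z>20)&(z<110)&(u<-12)&(u>-100),"ears z(u)",u,z)
    fit(earv&(g>80)&(z>20)&(z<110)&(u<-12)&(u>-100),"ears u(z)",z,u)
    fit((abs(v)<18)&(v<-8)&(z>70)&(z<160)&(u>-30)&(u<130),"upright u(z)",z,u)
    return im
E
python3 - <<'E' 2>/dev/null
from h import *
where(); im=tilt("side"); tilt("top"); cv2.imwrite("pics/p1.png",im)
E
```

```text
R tip X 0.9 Y -0.1 Z 68.6
L tip X -55.3 Y -0.0 Z 42.3
al 25.0 t 17.925 g 0.448 F board -1.01 -0.21 1.79
side ears z(u) 270 slope deg -10.3 at0 24.2 range -78.4 -12.7
side ears u(z) 250 slope deg -78.4 at0 112.4 range 25.4 39.5
side upright u(z) 71 slope deg 10.6 at0 -14.5 range 70.3 142.7
top ears z(u) 199 slope deg -9.9 at0 25.0 range -74.0 -12.0
top ears u(z) 162 slope deg -76.8 at0 95.5 range 24.3 40.2
top upright u(z) 97 slope deg -3.4 at0 8.4 range 70.1 157.7
```

```bash
python3 - <<'E' 2>/dev/null
from h import *
plan([(G,A(th,25-(th-10)*.6,-4,SS-(th-10)*.04),2) for th in(13,16,19,22,25,28,31,34)])
E
```

```text
16
[[0.447,0.0008,-0.0,0.0004,-0.1,-0.9,-0.0],[0.447,0.0016,-0.0001,0.0008,-0.1,-1.8,-0.0],[0.447,0.0025,-0.0001,0.001,-0.1,-2.7,-0.0],[0.447,0.0034,-0.0001,0.0012,-0.1,-3.6,-0.0],[0.447,0.0042,-0.0001,0.0015,-0.1,-4.5,-0.0],[0.447,0.0051,-0.0001,0.0018,-0.1,-5.4,-0.0],[0.447,0.0059,-0.0001,0.0022,-0.1,-6.3,-0.0],[0.447,0.0068,-0.0001,0.0025,-0.1,-7.2,-0.0],[0.447,0.0076,-0.0,0.003,-0.1,-8.1,-0.0],[0.447,0.0084,-0.0,0.0034,-0.1,-9.0,-0.0],[0.447,0.0091,-0.0,0.0038,-0.1,-9.9,-0.0],[0.447,0.0099,-0.0,0.0043,-0.1,-10.8,-0.0],[0.447,0.0106,-0.0,0.0048,-0.1,-11.7,-0.0],[0.447,0.0113,-0.0,0.0053,-0.1,-12.6,-0.0],[0.447,0.012,-0.0,0.0059,-0.1,-13.5,-0.0],[0.447,0.0127,-0.0,0.0065,-0.1,-14.4,-0.0]]
```

Call:
servo_tool(motion=[[0.447,0.0008,0,0.0004,0,-0.9,0],[0.447,0.0016,0,0.0008,0,-1.8,0],[0.447,0.0025,0,0.001,0,-2.7,0],[0.447,0.0034,0,0.0012,0,-3.6,0],[0.447,0.0042,0,0.0015,0,-4.5,0],[0.447,0.0051,0,0.0018,0,-5.4,0],[0.447,0.0059,0,0.0022,0,-6.3,0],[0.447,0.0068,0,0.0025,0,-7.2,0],[0.447,0.0076,0,0.003,0,-8.1,0],[0.447,0.0084,0,0.0034,0,-9,0],[0.447,0.0091,0,0.0038,0,-9.9,0],[0.447,0.0099,0,0.0043,0,-10.8,0],[0.447,0.0106,0,0.0048,0,-11.7,0],[0.447,0.0113,0,0.0053,0,-12.6,0],[0.447,0.012,0,0.0059,0,-13.5,0],[0.447,0.0127,0,0.0065,0,-14.4,0],[0.447,0.0127,0,0.0065,0,-14.4,0]])

```text
clock: 20.15
position: [0.4109, -0.3171, 0.0524]
ee_rot: [-0.662, 0.744, -0.062, -0.068]
ft_force: [0.4, 1.2, 0.4]
grip_width: 0.445
```

```bash
python3 - <<'E' 2>/dev/null
from h import *
where(); im=tilt("side"); t=tilt("top"); where()
cv2.imwrite("pics/p2.png",np.hstack([cv2.resize(im[110:260,190:310],None,fx=3.3,fy=3.3),cv2.resize(t[150:250,240:355],None,fx=3.3,fy=4.95)]))
E
```

```text
R tip X 18.2 Y -0.3 Z 60.6
L tip X -42.6 Y -0.3 Z 49.2
al 10.6 t 20.15 g 0.445 F board -1.21 0.27 0.35
side ears z(u) 92 slope deg -28.0 at0 26.8 range -67.8 -13.6
side ears u(z) 118 slope deg -58.8 at0 40.8 range 31.9 67.0
side upright u(z) 117 slope deg -36.3 at0 87.2 range 70.5 147.2
top ears z(u) 32 slope deg -35.8 at0 22.2 range -25.2 -12.0
top ears u(z) 38 slope deg -49.0 at0 22.9 range 29.3 44.5
top upright u(z) 124 slope deg -6.9 at0 44.9 range 70.6 159.4
R tip X 18.1 Y -0.2 Z 60.7
L tip X -43.1 Y -0.2 Z 49.3
al 10.6 t 20.25 g 0.45 F board -0.78 0.06 0.54
```

View pics/p2.png

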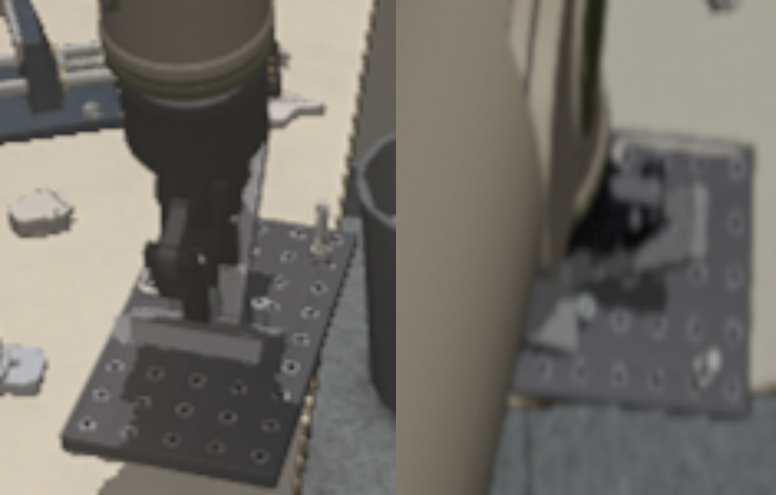

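θ ≈ 33°, upright passing between the posts (left view about (240,290)). Next I'll slide the fingers along the upright until the other finger meets the foot.

Call:
servo_tool(motion=[[0.447,-0.0004,0,0.0004,0,0,0],[0.447,-0.0007,0,0.0007,0,0,0],[0.447,-0.0011,0,0.0011,0,0,0],[0.447,-0.0014,0,0.0014,0,0,0],[0.447,-0.0014,0,0.0014,0,0,0]])

```text
clock: 20.88
position: [0.4113, -0.3159, 0.0511]
ee_rot: [-0.662, 0.744, -0.063, -0.068]
ft_force: [0.5, -0.1, 4.0]
grip_width: 0.444
```

```bash
python3 - <<'E' 2>/dev/null
from h import *
where(); tilt("side")
E
```

```text
R tip X 16.9 Y 0.0 Z 59.3
L tip X -43.8 Y -0.0 Z 47.9
al 10.6 t 20.875 g 0.444 F board 0.07 0.52 4.05
side ears z(u) 93 slope deg -27.2 at0 26.5 range -70.6 -13.1
side ears u(z) 122 slope deg -58.9 at0 40.2 range 30.8 65.7
side upright u(z) 113 slope deg -35.8 at0 82.8 range 70.0 144.5
```

```bash
cat >> h.py <<'E'
def rigid(thc, ths, n, out=0.):
    o=monitor.get_obs(); p=np.array(o["position"]); R=Ro.from_quat(o["ee_rot"]); C0,_,_=geo(thc); res=[]
    w3=lambda c:S0+(BX*c[0]+BZ*c[1])/1000
    for th in ths:
        Q=Ro.from_rotvec(BY*np.deg2rad(th-thc)); C,u,f=geo(th)
        q=w3(C)+Q.apply(p-w3(C0))+(BX*(u+f)[0]+BZ*(u+f)[1])*out/1000; res.append((G,(q,Q*R),n))
    return res
E
python3 - <<'E' 2>/dev/null
from h import *
w=rigid(33,(36,39,42,45,48),2); plan(w)
z=w[-1][1][1].apply([0,0,1]); print(np.rad2deg(np.arctan2(z@BX,-z[2])))
E
```

```text
10
[[0.447,0.0008,0.0,0.0,0.0,-1.5,0.0],[0.447,0.0016,0.0,0.0001,0.0,-3.0,0.0],[0.447,0.0023,0.0,0.0001,0.0,-4.5,0.0],[0.447,0.0031,0.0,0.0002,0.0,-6.0,0.0],[0.447,0.0039,0.0,0.0004,0.0,-7.5,0.0],[0.447,0.0047,0.0,0.0005,0.0,-9.0,0.0],[0.447,0.0055,0.0,0.0007,0.0,-10.5,0.0],[0.447,0.0062,0.0,0.0009,0.0,-12.0,0.0],[0.447,0.007,0.0,0.0011,0.0,-13.5,0.0],[0.447,0.0078,0.0,0.0014,0.0,-15.0,0.0]]
-4.361778782554355
```

Call:
servo_tool(motion=[[0.447,0.0008,0,0,0,-1.5,0],[0.447,0.0016,0,0.0001,0,-3,0],[0.447,0.0023,0,0.0001,0,-4.5,0],[0.447,0.0031,0,0.0002,0,-6,0],[0.447,0.0039,0,0.0004,0,-7.5,0],[0.447,0.0047,0,0.0005,0,-9,0],[0.447,0.0055,0,0.0007,0,-10.5,0],[0.447,0.0062,0,0.0009,0,-12,0],[0.447,0.007,0,0.0011,0,-13.5,0],[0.447,0.0078,0,0.0014,0,-15,0]])

```text
clock: 22.18
position: [0.4105, -0.3239, 0.0512]
ee_rot: [-0.665, 0.746, 0.025, 0.03]
ft_force: [0.4, 0.2, 6.6]
grip_width: 0.447
```

```bash
python3 - <<'E' 2>/dev/null
from h import *
where(); tilt("side"); tilt("top"); where(); w=rigid(48,(51,54,57,60,63),2); plan(w)
E
```

```text
R tip X 26.2 Y 0.1 Z 51.4
L tip X -35.7 Y 0.1 Z 56.2
al -4.5 t 22.175 g 0.447 F board -0.29 0.39 6.59
side ears z(u) 110 slope deg 31.5 at0 106.2 range -59.0 -46.9
side ears u(z) 117 slope deg 41.6 at0 -118.6 range 68.4 79.2
side upright u(z) 247 slope deg -40.8 at0 118.1 range 70.0 159.9
top ears z(u) 20 slope deg 6.9 at0 79.7 range -57.4 -42.7
top ears u(z) 29 slope deg -37.2 at0 11.4 range 61.5 79.2
upright u(z) 0
R tip X 26.5 Y 0.0 Z 51.2
L tip X -35.4 Y 0.1 Z 56.1
al -4.5 t 22.275 g 0.448 F board -1.47 0.15 6.54
10
[[0.447,0.0008,0.0,0.0001,-0.0,-1.5,0.0],[0.447,0.0016,0.0,0.0002,-0.0,-3.0,0.0],[0.447,0.0025,0.0,0.0004,-0.0,-4.5,0.0],[0.447,0.0033,0.0,0.0005,-0.0,-6.0,0.0],[0.447,0.0041,0.0,0.0007,-0.0,-7.5,0.0],[0.447,0.005,0.0,0.0009,-0.0,-9.0,0.0],[0.447,0.0058,0.0,0.0012,-0.0,-10.5,0.0],[0.447,0.0067,0.0,0.0014,-0.0,-12.0,0.0],[0.447,0.0075,0.0,0.0017,-0.0,-13.5,0.0],[0.447,0.0083,0.0,0.002,-0.0,-15.0,0.0]]
```

Call:
servo_tool(motion=[[0.447,0.0008,0,0,0,-1.5,0],[0.447,0.0016,0,0,0,-3,0],[0.447,0.0025,0,0,0,-4.5,0],[0.447,0.0033,0,0.0001,0,-6,0],[0.447,0.0041,0,0.0002,0,-7.5,0],[0.447,0.005,0,0.0004,0,-9,0],[0.447,0.0058,0,0.0006,0,-10.5,0],[0.447,0.0067,0,0.0008,0,-12,0],[0.447,0.0075,0,0.0011,0,-13.5,0],[0.447,0.0083,0,0.0014,0,-15,0]])

```text
clock: 23.52
position: [0.4092, -0.3318, 0.0488]
ee_rot: [-0.656, 0.736, 0.112, 0.127]
ft_force: [-0.2, -1.6, 2.2]
grip_width: 0.449
```

```bash
python3 - <<'E' 2>/dev/null
from h import *
where(); im=tilt("side"); where()
cv2.imwrite("pics/p3.png",cv2.resize(im[80:260,160:330],None,fx=3.3,fy=3.3))
w=rigid(63,(66,69,72,75),2); plan(w)
E
```

```text
R tip X 33.2 Y -0.2 Z 40.9
L tip X -25.4 Y -0.3 Z 61.6
al -19.5 t 23.525 g 0.449 F board 1.63 0.04 2.23
side ears z(u) 123 slope deg 16.9 at0 95.0 range -45.3 -31.3
side ears u(z) 103 slope deg -10.6 at0 -23.1 range 59.8 88.7
side upright u(z) 284 slope deg -20.1 at0 72.8 range 70.8 158.8
R tip X 33.8 Y -0.4 Z 40.6
L tip X -24.8 Y -0.4 Z 61.5
al -19.5 t 23.575 g 0.45 F board 0.83 0.84 3.3
8
[[0.447,0.0009,0.0,0.0001,0.0,-1.5,0.0],[0.447,0.0018,0.0,0.0003,0.0,-3.0,0.0],[0.447,0.0027,0.0,0.0004,0.0,-4.5,0.0],[0.447,0.0036,0.0,0.0006,0.0,-6.0,0.0],[0.447,0.0046,0.0,0.0008,0.0,-7.5,0.0],[0.447,0.0055,0.0,0.0011,0.0,-9.0,0.0],[0.447,0.0064,0.0,0.0013,0.0,-10.5,0.0],[0.447,0.0073,0.0,0.0016,0.0,-12.0,0.0]]
```

View pics/p3.png

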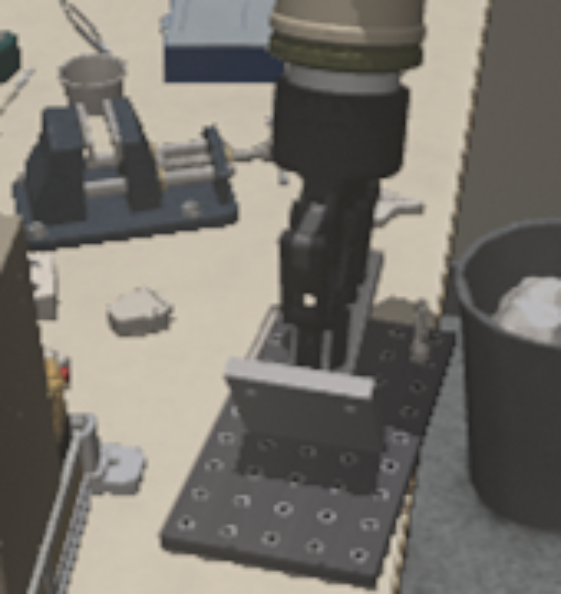

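Call:
servo_tool(motion=[[0.447,0.0011,0,-0.0004,0,0,0],[0.447,0.0022,0,-0.0008,0,0,0],[0.447,0.0033,0,-0.0013,0,0,0],[0.447,0.0044,0,-0.0018,0,0,0],[0.447,0.0055,0,-0.0023,0,0,0],[0.447,0.0066,0,-0.0028,0,0,0],[0.447,0.0077,0,-0.0033,0,0,0],[0.447,0.0088,0,-0.0038,0,0,0],[0.447,0.0099,0,-0.0043,0,0,0],[0.447,0.011,0,-0.0048,0,0,0],[0.447,0.0121,0,-0.0053,0,0,0],[0.447,0.0132,0,-0.0057,0,0,0],[0.447,0.0143,0,-0.006,0,0,0],[0.447,0.0154,0,-0.0063,0,0,0],[0.447,0.0165,0,-0.0066,0,0,0],[0.447,0.0176,0,-0.0068,0,0,0]])

```text
clock: 25.58
position: [0.4072, -0.3506, 0.0495]
ee_rot: [-0.656, 0.736, 0.111, 0.126]
ft_force: [-0.1, -1.2, -0.7]
grip_width: 0.446
```

```bash
cat >> h.py <<'E'
def foot2(c="side"):
    im,d=eyes.camera(c); W=cloud(c,d); B=(W-S0)*1000; u=B@BX; v=B@BY; z=B[...,2]; g=im.max(2)
    for a in range(25,100,8):
        m=(z>a)&(z<a+8)&(abs(v)<45)&(u<0)&(u>-60)&(g>70)
        if m.sum()>5: print(c,a,m.sum(),"u",np.percentile(u[m],[5,50,95]).round(1),"v",np.percentile(v[m],[2,98]).round(1))
    return im
E
python3 - <<'E' 2>/dev/null
from h import *
where(); im=foot2("side"); foot2("top"); where()
E
```

```text
R tip X 52.0 Y -0.0 Z 41.7
L tip X -6.4 Y -0.1 Z 62.2
al -19.4 t 25.575 g 0.446 F board 1.23 0.06 -0.73
side 25 116 u [-15.1 -13.4 -11.6] v [-38.4  41.8]
side 33 126 u [-15.9 -13.7 -11.7] v [-39.1  40.3]
side 41 130 u [-16.2 -14.1 -12.4] v [-39.7  40.2]
side 49 126 u [-16.5 -14.7 -13. ] v [-38.5  40.6]
side 57 134 u [-17.3 -15.1 -13.1] v [-39.   41.4]
side 65 138 u [-17.5 -15.5 -11.6] v [-39.2  40.3]
side 73 134 u [-18.2 -16.3 -14.1] v [-40.3  40.1]
side 81 242 u [-18.1 -15.4  -6.1] v [-40.5  40.7]
side 89 78 u [-18.3 -11.4  -5.7] v [-40.7  40.3]
top 81 112 u [-16.  -11.   -5.7] v [-42.2  37.6]
top 89 116 u [-16.2 -10.6  -5.5] v [-38.7  39.7]
R tip X 51.9 Y -0.0 Z 41.7
L tip X -6.2 Y -0.1 Z 62.1
al -19.4 t 25.675 g 0.443 F board 1.16 -0.59 -0.73
```

Call:
servo_tool(motion=[[0.447,0.0006,0,-0.0002,0,0,0],[0.447,0.0011,0,-0.0004,0,0,0],[0.447,0.0017,0,-0.0006,0,0,0],[0.447,0.0023,0,-0.0008,0,0,0],[0.447,0.0028,0,-0.001,0,0,0],[0.447,0.0034,0,-0.0012,0,0,0],[0.447,0.004,0,-0.0014,0,0,0],[0.447,0.0046,0,-0.0016,0,0,0],[0.447,0.0052,0,-0.0018,0,0,0],[0.447,0.006,0,-0.0021,0,0,0],[0.447,0.0075,0,-0.0027,0,0,0]])

```text
clock: 27.05
position: [0.4063, -0.3584, 0.0496]
ee_rot: [-0.656, 0.736, 0.111, 0.126]
ft_force: [-1.1, -0.2, -0.1]
grip_width: 0.444
```

```bash
python3 - <<'E' 2>/dev/null
from h import *
where(); im=foot2("side"); foot2("top")
E
```

```text
R tip X 59.8 Y -0.0 Z 41.7
L tip X 1.6 Y -0.1 Z 62.2
al -19.4 t 27.05 g 0.444 F board 0.33 -1.06 -0.11
side 25 135 u [-14.5 -12.1 -10.1] v [-39.6  40.7]
side 33 132 u [-14.2 -12.3 -10.4] v [-38.8  42.1]
side 41 129 u [-14.1 -12.3 -10.9] v [-38.  40.]
side 49 138 u [-14.1 -12.2 -10.1] v [-40.  41.]
side 57 132 u [-14.1 -12.4 -10.2] v [-39.7  40.2]
side 65 154 u [-14.2 -12.3  -8.2] v [-40.8  40.3]
side 73 138 u [-14.1 -12.1 -10.5] v [-40.   41.2]
side 81 254 u [-13.9 -11.1  -1.2] v [-41.1  41.8]
side 89 62 u [-14.   -8.2  -3.3] v [-37.6  37.1]
top 41 10 u [-12.2 -12.1  -5.3] v [-38.2  22. ]
top 49 7 u [-12.1 -12.  -11.9] v [-29.1  35.9]
top 57 10 u [-12.2 -12.1 -12. ] v [-36.4  36.3]
top 65 9 u [-12.3 -12.1 -11.9] v [-16.8  25.3]
top 73 12 u [-12.2 -12.1  -6.8] v [-39.5  17.6]
top 81 136 u [-12.   -6.8  -0.9] v [-42.1  39.6]
top 89 118 u [-11.4  -6.2  -0.6] v [-40.1  38.9]
```

Call:
servo_tool(motion=[[0.447,0.0047,0,-0.0017,0,0,0],[0.447,0.0025,0,-0.017,0,0,0],[0.447,-0.002,0,-0.042,0,0,0],[0.447,-0.009,0,-0.071,0,0,0],[0.447,-0.019,0,-0.099,0,0,0],[0.447,-0.019,0,-0.099,0,0,0],[0.447,-0.019,0,-0.099,0,0,0]])

```text
clock: 28.02
position: [0.4042, -0.3733, 0.1494]
ee_rot: [-0.656, 0.736, 0.111, 0.126]
ft_force: [-0.6, 0.4, 0.2]
grip_width: 0.447
```

```bash
python3 - <<'E' 2>/dev/null
from h import *
where(); im=foot2("side"); t,d=eyes.camera("top"); foot2("top")
W=cloud("top",d); B=(W-S0)*1000; u=B@BX; v=B@BY; z=B[...,2]
m=(z>80)&(z<97)&(abs(v)<45)&(u<8)&(u>-30); print("foot end",cv2.minAreaRect(np.stack([u[m],v[m]],1).astype(np.float32)))
m=(z>18)&(z<27)&(abs(v)<19)&(u>15)&(u<130); print("upright",m.sum(),np.median(z[m]),u[m].max(),np.percentile(v[m],[2,98]))
cv2.imwrite("pics/p4.png",np.hstack([cv2.resize(im[110:260,190:310],None,fx=3.3,fy=3.3),cv2.resize(t[150:250,240:355],None,fx=3.3,fy=4.95)]))
E
```

```text
R tip X 74.9 Y -0.4 Z 141.5
L tip X 16.4 Y -0.5 Z 162.1
al -19.4 t 28.025 g 0.447 F board -0.29 -0.67 0.16
side 25 130 u [-14.3 -12.3 -10.1] v [-38.6  40.8]
side 33 135 u [-14.3 -12.3 -10.4] v [-39.6  40.8]
side 41 132 u [-14.4 -12.1 -10.1] v [-38.6  40.9]
side 49 135 u [-14.  -12.3  -9.8] v [-39.9  41.2]
side 57 140 u [-14.1 -12.2 -10.1] v [-41.1  39.7]
side 65 148 u [-14.5 -12.2  -8.3] v [-39.6  40.8]
side 73 141 u [-14.1 -12.3 -10.2] v [-41.3  42.2]
side 81 255 u [-13.7 -11.   -1.3] v [-41.1  41. ]
side 89 57 u [-13.9  -7.9  -2.4] v [-39.7  40.7]
top 41 7 u [-12.2 -12.1  -3.6] v [-39.4  22.6]
top 49 12 u [-12.2 -12.  -11.9] v [-30.8  33.9]
top 57 9 u [-12.2 -12.  -11.9] v [-35.9  36.3]
top 65 7 u [-12.2 -12.1 -12. ] v [-14.9  28.1]
top 73 12 u [-12.2 -12.1  -1.7] v [-42.3  17.7]
top 81 146 u [-12.1  -6.4  -0.6] v [-41.8  38.6]
top 89 107 u [-11.3  -6.6  -0.6] v [-40.6  39.7]
foot end ((-6.184258460998535, -0.8188095092773438), (12.046357154846191, 84.15156555175781), 0.05517201870679855)
upright 555 22.749031243978312 118.31384484620429 [-15.09190937  14.43658485]
```

View pics/p4.png

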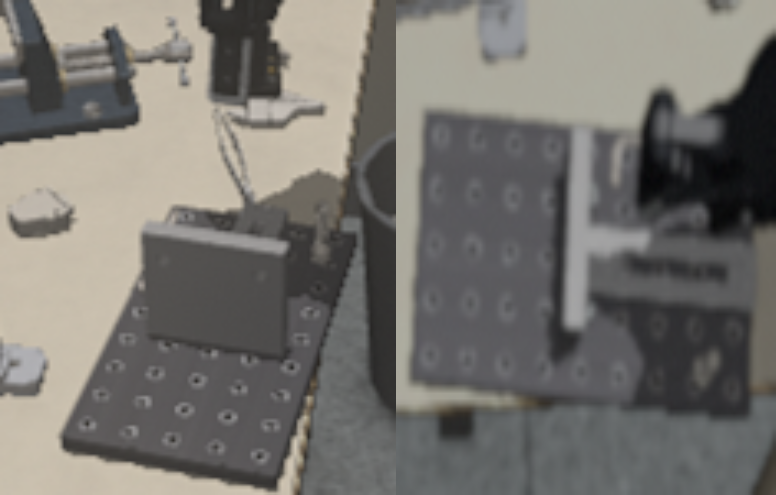

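The bracket lies flat and square: the foot's outer face is at -12.1 mm, yaw is 0.06°, y is about -0.8 mm, and the upright's top face is at z = 22.7 mm. The screw and hex key are in place, and the gripper is clear of everything at about (700,150).

```bash
python3 -c "
from h import *
print(ticket.hand_in())" 2>/dev/null
```

```text
the job is handed in; nothing more can be done
None
```

The bracket is lying flat on its back with its foot standing against both posts, and I handed the job in at about 28 s on the robot's clock. Hand-in gave no verdict.

**What I did:**
- **Failed first push:** Pushing on the upright did not work. Friction is high, so the bracket tipped about 18° in place while its heel hardly moved. I let it back down gently.
- **Pushing to the posts:** I then pushed it on the foot's end face until it met both posts. The highest force I read was about 6.5 N.
- **Tipping and lowering:** I tipped it with the spread fingers in the open corner, touching both the upright and the foot through the balance point. After that I lowered it with one finger holding the foot back. I saw no drop between moves.

**Checks standing, before tipping:**
- The heel was about 0.6 mm short of the post plane, within the camera's accuracy.
- The bracket was about 0.6° off square.

**Last checks before handing in:**
- **Position:** x is about -12.1 mm from the stops (target -16 to -8), and y is about -0.8 mm.
- **Squareness:** yaw is about 0.1°.
- **Flatness:** the foot is vertical to within the measurement noise, and the upright's top face is at about z 22.7 mm, where 22 mm is expected.
- **Surroundings:** the gripper is clear of everything. The screw and hex key look unmoved in the picture, but I did not measure their positions.

The fingertips turned out about 4 mm slimmer at the corners than I had modelled, so the first tipping step reached about 10° instead of 15°. I corrected for this from camera measurements.

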